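# Rack the stained plate and hold the clamp arm closed

### The arm

A 7-joint arm with a two-finger parallel gripper is mounted at the origin on the work surface. World frame = base frame: x ahead of the robot, y to its left, z up, the work surface at z = 0. Lengths are in m, angles in rad, forces in N, time in s.
With the tool pointing down it reaches from about 0.4 to 0.875 m from the base axis. Payload 4.4 kg.
Tool frame: the origin (TCP) lies midway between the tips of the shut fingers; the grasp point (between the pads) lies 19 mm behind it (robot.hold_point_z is the distance from the TCP to the grasp point, in m); z points along the fingers, y is the direction in which the jaws open and shut (so a half turn about z gives the same grasp; the last joint's range is limited). The gripper opens to 85 mm and grips with 20 to 120 N. Pads are 22 mm wide; open, the fingers measure 114 mm over their backs; the gripper's body (76 mm by 85 mm) begins 54 mm behind the grasp point. The pads swing forward as they close: fully open they stand 13 mm farther back than shut.
Start: joints at [1.1, 0.628, 0.038, 1.517, -0.027, 0.996, -0.02], TCP at [0.256, -0.597, 0.204] pointing down, gripper open.
Joint ranges: [-3.06, 3.06], [-0.37, 2.12], [-1.25, 1.32], [0.18, 2.47], [-1.1, 4.24], [0.23, 1.98], [-2.94, 2.94]. Speed limits (rad/s): [2.57, 2.57, 3.14, 3.14, 3.14, 3.14, 3.14].

### API

Orientations are given as [roll, pitch, yaw] about the fixed x, y, z axes, in that order (R = Rz(yaw) Ry(pitch) Rx(roll)).
In Python, from workcell import readout, cams, robot gives the robot as it stands. The module is installed in compiled form; this text tells all that it offers.
- The arm moves only by the tool move_arm, never from a script. Its argument "commands" is a list of rows, each an object with "offset": the shift along the tool's x, y, z normalised to -1 to 1, where 1 is 1000 mm, a list of three; "yaw": the turn about the tool's z normalised to -1 to 1, where 1 is 45 degrees. A call has 1 to 20 rows; each row shifts and turns the commanded pose from where the row before left it, along the tool's axes as they then stand; what a row does not reach is not made up. A row lasts 1/8 s, in which the tool goes at most 62.5 mm and 10.7 degrees, less where a joint would pass 70% of its speed; a pose out of reach is approached as far as the arm can. A call with a number of a shift or a turn outside -1 to 1 is refused whole. A call with a gripper value outside its range is refused whole. "hand" is the closure, from -1 (fully open) to 1 (shut), set as the call begins (left out, the last holds). The fingers move at their own pace and stop on an object; the grip force is fixed at half the most. Time passes only in rows, so rows that do not move let the fingers close. It gives the time, the measured TCP pose, the force and the opening at its end, in the units of the state.
- readout.get_state(): the state, without advancing time (a new reading comes with each control period).
- cams.snapshot(name): name is "scene" or "top"; returns (picture, depth): 480x640x3 uint8, red, green, blue; 480x640 float32, m along the optical axis (not along the pixel's ray), 0 where there is no reading.
- cams.get_calibration(name): a dict with "K" (3x3 intrinsics, pixels), "extrinsics" (4x4, takes a point from world to camera coordinates). Camera axes: x right, y up, looking along -z (the intrinsics and any distortion apply to the point x, -y, -z); pixel columns grow to the right and rows downward; lengths in m; the calibration is good to about 2 mm. A picture is of the moment at which its call begins. get_calibration takes no time and is no camera call.
- robot.job_done(): hands the job in, once; it reports no verdict.
Trained networks look in the newest picture that a camera, given by its name, has taken for a name from the list of things; names that differ only in an ending like _2 or _b are one class to them, and where a whole thing is asked for, a point or a joint stands for the part that bears it (a point fixed in the world has none). Each returns a list of dicts, best first, with "p" (0 to 1); they miss things now and then, are a little off and sometimes report something else, mostly with a low value. They report only what shows in the picture. A call takes as long as a camera call. They do not tell look-alikes from the thing itself.
- cams.look_for(name, camera): "rect" ([left, top, right, bottom] in pixels, round what is visible of it).
- cams.cut_out(name, camera): "mask" (480x640 bool, what is visible of it) and "rect" ([left, top, right, bottom] in pixels, round what is visible of it).
- cams.tip_of(name, camera): "centre" ([row, column] in pixels: a listed point, or the origin of a listed thing).
The state is a dict: "clock": time; "qpos": joint angles; "qd": joint speeds; "joint_efforts": joint torques, N m; "position": TCP position; "ee_rot": TCP orientation; "wrist_force": force on the tool from outside, world axes, zero at the start; "ft_torque": the same for the moment, N m; "opening": opening from 0.0 (shut) to 1.0 (fully open).
Only numpy, scipy, OpenCV 4.12 (cv2) and the standard library are available. Lean on these libraries where they do the work, as an engineer would, in place of code of your own. Each camera call takes 0.05 s, during which the arm holds its last target. There are 200 camera calls.

### The job

Take the violet-taped stained plate out of the grey draining stand and stand it on edge in the empty slot of the white clamp rack, lowering it to the bottom of the slot before letting go. Then push the orange block on the end of the sprung blue clamp arm, swinging the arm over the plates past its ratchet click and on to its stop, and finish while still holding the block pressed there: the click alone lets the arm spring part of the way back. Leave the other plates and things on the bench where they are.

Things in the scene. Friction and masses are not known exactly. Their poses are not given: they have to be found in the camera images.
- stained_plate: six-well culture plate standing on its long edge: 127.5 mm long (own x), 20 mm thick (own y), 85.5 mm high (own z), about 90 g; origin at the centre of the edge it stands on. Violet wells and a violet tape strip on its upper edge (the only plate with violet tape). It starts in either slot of the grey draining stand; the tape is at z 94 mm. Grip it across its thickness by the upper edge.
- clear_plate: six-well culture plate standing on its long edge: 127.5 mm long (own x), 20 mm thick (own y), 85.5 mm high (own z), about 90 g; origin at the centre of the edge it stands on. Unstained, pale wells, white tape. It stands in the other slot of the draining stand. Leave it alone.
- rack_plate: six-well culture plate standing on its long edge: 127.5 mm long (own x), 20 mm thick (own y), 85.5 mm high (own z), about 90 g; origin at the centre of the edge it stands on. Violet wells but yellow tape. It already stands in the clamp rack's other slot, next to the arm's post, 75 mm from the empty slot. Leave it alone.
- stand: Grey draining stand, fixed, 155 x 150 mm, 8 mm base, origin at the centre of its underside. Two slots along its x, centred at y = -42 and +42 mm, each with side walls up to 49 mm high.
- rack: White clamp rack, fixed, base 155 mm (x) x 300 mm (y, from -70 to +230), 8 mm thick; origin on the underside, below the middle of the empty slot. Two slots along its x: the empty one at y = 0, the yellow-taped plate's at y = +75 mm. Side walls reach z 49 mm. The arm's post stands at y = +145 mm, and beyond it an aluminium deck with the red pawl.
- slot (a point): Middle of the floor of the empty slot, 8 mm above the bench, axes as the rack. The slot is 25 mm wide (y) and flares to about 33 mm at its top (z 41 mm above this floor), and 136 mm long (x) between low end lips.
- pivot (a point): Point on the vertical hinge axis of the clamp arm, 112 mm above the bench; rack frame (0, 145, 112) mm.
- clamp_arm (a joint): Angle of the blue sprung arm about pivot, anticlockwise from above: 0 at rest, where it points along rack direction (-0.867, -0.498), aside from the empty slot; click at 0.80, stop at 1.05, where it points along the rack's -y, above both slots. Bar 14 mm wide, 105 to 119 mm above the bench. Let go past the click, it springs back to 0.80, where the pawl holds it for good; let go before, back to 0.
- idler (a point): Orange block on the arm's free end, to be pushed: 34 mm along the arm (own x, away from pivot), 28 mm across (own y, the way the arm closes), 45 mm high; this point is its centre, 200 mm from the hinge axis, 122.5 mm above the bench. Push its -y face along an arc about pivot. The spring resists with 2 N here at rest, 5 N at the stop, up to 1 N more at the pawl.
- pawl (a joint): Red ratchet pawl on the deck beside the post: 0 when up, grows to about 0.010 m while the arm's steel tail rides over it, then snaps up to 0 behind the tail (the click).
- beaker: White plastic beaker, 90 mm wide, 120 mm high, beyond the rack and stand; origin at the centre of its underside. Leave alone.
- reagent: Amber bottle, 66 mm wide, 150 mm high, beyond the rack; origin at the centre of its underside. Leave alone.
- marker: Marker pen lying flat, 130 mm long, 13 mm thick, with a violet cap, between the stand and the rack; origin at the centre of its underside. Leave alone.
- tip_box: Blue box with a clear lid, 85 x 120 mm, 64 mm high, beyond the stand; origin at the centre of its underside. Leave alone.
There are look-alikes about, which are no part of the job. Leave any green look-alike of the stained_plate alone.

How it is judged:
By the outcome, as a careful person would: the job done as asked, in the order asked, and still so for the second after the job is handed in, while the arm keeps its last pose, push and grip.
It also fails if it takes over 54 s, if anything falls off the work surface, if the arm or the gripper's body presses on something with over 40 N, if the wrist force passes 120 N, or if a joint passes its speed limit or range.

## Working session

There is one attempt and no reset: what is moved stays moved. The work goes in short steps, Python scripts to look and compute and a tool call to move; the robot and the scene stay as the last step left them, time stands still between calls to the robot, and variables do not carry over. Pictures are saved under pics/ and viewed, about 8 in all and at most 12, crops included, and the job is handed in when it is done.

Besides the shell and the picture viewer there is one more tool, called by a JSON object that holds its "name" and its "arguments". move_arm: Moves the arm, as the interface text tells. Its arguments: {"type":"object","properties":{"commands":{"type":"array"},"hand":{"type":"number"}},"required":["commands"]}

```bash
mkdir -p pics
cat > h.py <<'E'
import numpy as np, cv2
from workcell import readout, cams, robot
def snap(n,f=None):
    im,d=cams.snapshot(n)
    np.savez('%s.npz'%n,im=im,d=d)
    if f: cv2.imwrite('pics/'+f,im[:,:,::-1])
    return im,d
def world(n,rc,d):
    c=cams.get_calibration(n); K=np.array(c['K']);E=np.array(c['extrinsics'])
    rc=np.atleast_2d(rc).astype(float); r=rc[:,0];q=rc[:,1]
    z=d[r.round().astype(int),q.round().astype(int)] if getattr(d,'ndim',0)==2 else np.full(len(r),d)
    p=np.c_[(q-K[0,2])/K[0,0]*z,-(r-K[1,2])/K[1,1]*z,-z]
    return (p-E[:3,3])@E[:3,:3]
def cloud(n,d):
    r,c=np.mgrid[0:480,0:640]
    return world(n,np.c_[r.ravel(),c.ravel()],d).reshape(480,640,3)
E
python3 - <<'E'
from h import *
s=readout.get_state(); print({k:np.round(v,3).tolist() for k,v in s.items()})
for n in('top','scene'):
    im,d=snap(n,n+'0.png')
    print(n,{k:np.round(v,3).tolist() for k,v in cams.get_calibration(n).items()})
    for t in ['stained_plate','rack','stand','idler','pivot','slot']:
        for o in cams.tip_of(t,n)[:4]:
            rc=np.array(o['centre']); 
            ri=np.clip(rc.round().astype(int),0,[479,639])
            print(t,round(o['p'],2),rc.round(1),world(n,ri,d).round(3))
E
```

```text
{'clock': 0.0, 'qpos': [1.1, 0.629, 0.038, 1.518, -0.027, 0.996, -0.02], 'qd': [-0.001, 0.001, 0.0, 0.0, -0.001, 0.001, -0.001], 'joint_efforts': [0.0, -56.34, 1.226, -19.345, 0.011, 0.01, 0.0], 'position': [0.256, -0.597, 0.203], 'ee_rot': [-3.14, 0.0, 0.405], 'wrist_force': [0.071, -0.411, -0.19], 'ft_torque': [0.065, -0.027, -0.022], 'opening': 1.002}
top {'K': [[465.53, 0.0, 319.837], [0.0, 465.53, 238.248], [0.0, 0.0, 1.0]], 'extrinsics': [[0.001, -0.999, 0.032, 0.164], [0.994, 0.005, 0.111, -0.509], [-0.111, 0.032, 0.993, -1.232], [0.0, 0.0, 0.0, 1.0]]}
stained_plate 0.92 [246.6 262.7] [[0.478 0.312 0.091]]
stained_plate 0.78 [355.2 253.6] [[0.209 0.331 0.09 ]]
stained_plate 0.66 [326.4 184.5] [[0.277 0.515 0.05 ]]
stained_plate 0.63 [262.9 172.1] [[0.44  0.556 0.037]]
rack 0.67 [198.6 444.4] [[ 0.615 -0.17   0.045]]
stand 0.72 [241.5 280.3] [[0.499 0.274 0.011]]
idler 0.64 [254.9 434.6] [[ 0.455 -0.114  0.143]]
pivot 0.64 [181.  401.6] [[ 0.645 -0.04   0.122]]
pivot 0.29 [239.4 291.7] [[0.498 0.239 0.096]]
slot 0.59 [197.8 445.5] [[ 0.626 -0.188  0.007]]
scene {'K': [[496.557, 0.0, 317.15], [0.0, 496.557, 243.241], [0.0, 0.0, 1.0]], 'extrinsics': [[0.662, 0.75, 0.017, -0.478], [-0.492, 0.417, 0.764, 0.064], [0.566, -0.514, 0.645, -1.319], [0.0, 0.0, 0.0, 1.0]]}
stained_plate 0.98 [203.6 286.2] [[ 0.199  0.346 -0.   ]]
stained_plate 0.72 [260.  351.3] [[0.554 0.244 0.093]]
stained_plate 0.7 [213.5 399.6] [[ 0.433  0.559 -0.004]]
stained_plate 0.64 [190.2 349.8] [[0.312 0.481 0.046]]
rack 0.64 [423.  195.6] [[ 0.617 -0.19   0.007]]
stand 0.9 [270.8 342.1] [[0.539 0.234 0.056]]
stand 0.6 [303.5 178.1] [[ 0.475 -0.12   0.145]]
idler 0.56 [305.7 174. ] [[ 0.471 -0.127  0.141]]
pivot 0.92 [349.5 268.1] [[ 0.648 -0.05   0.123]]
slot 0.98 [424.9 196.8] [[ 0.624 -0.191  0.01 ]]
```

```bash
ls pics
```

```text
scene0.png
top0.png
```

View pics/top0.png

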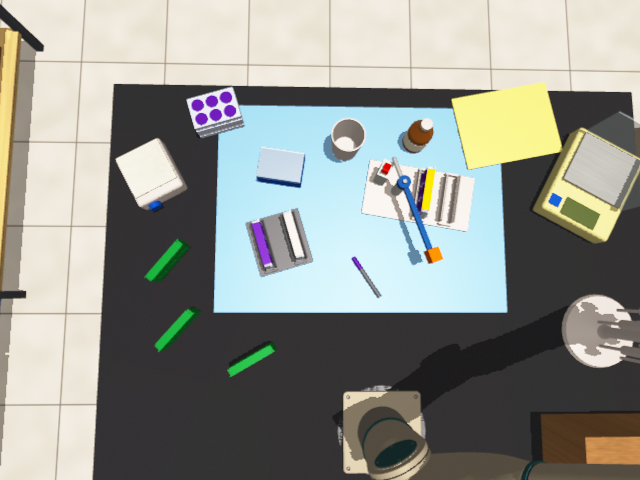

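View pics/scene0.png

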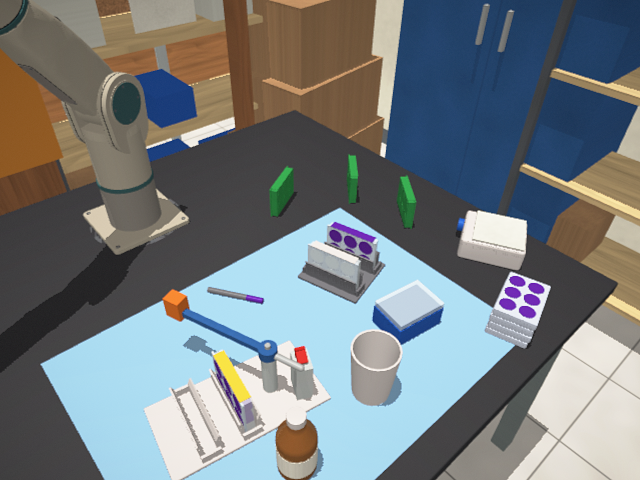

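Top view: the violet-taped plate stands in the grey stand at (row 245, col 261), with the white-taped one at (235, 292). The rack holds the yellow-taped plate at (189, 427), with the empty slot at about (197, 452). The orange block is at (255, 434), the hinge at (183, 403) and the pawl at (168, 386).
Things that could be taken for the stained plate are:
- the green plates at (260,166), (329,177) and (358,251)
- the well-plate stack at (110,215)
- the yellow-taped plate at (189,427)
- the white-taped plate at (235,292)

I choose (245,261). It has the only violet tape and is in the stand.

```bash
cat > meas.py <<'E'
from h import *
def comp(P,m,zlo,zhi):
    m=m&(P[...,2]>zlo)&(P[...,2]<zhi)
    return m
def rect(p):
    (c,wh,a)=cv2.minAreaRect((p[:,:2]*1000).astype(np.float32))
    b=cv2.boxPoints((c,wh,a)); e=[b[1]-b[0],b[2]-b[1]]; L=max(e,key=np.linalg.norm)
    return np.round(c,1),np.round(wh,1),np.round(np.arctan2(L[1],L[0]),3),np.median(p[:,2]).round(4)
def colours(n):
    D=np.load(n+'.npz'); im,d=D['im'],D['d']; P=cloud(n,d); h=cv2.cvtColor(im,cv2.COLOR_RGB2HSV); H,S,V=[h[...,i].astype(int) for i in range(3)]
    H=H; ok=(d>0)&(S>120)&(V>80)
    M={'violet':ok&(H>128)&(H<150),'yellow':ok&(H>22)&(H<33),'orange':ok&(H>7)&(H<20),'blue':ok&(H>100)&(H<120)}
    return im,d,P,h,M
E
cat > a.py <<'E'
from meas import *
for n in('top','scene'):
    im,d,P,h,M=colours(n)
    for k,(lo,hi,x0,x1,y0,y1) in {'violet':(.085,.105,.35,.65,.1,.45),'yellow':(.085,.105,.4,.8,-.3,.05),'orange':(.135,.155,.3,.8,-.3,.1),'blue':(.112,.127,.3,.8,-.3,.1)}.items():
        m=M[k]&(P[...,2]>lo)&(P[...,2]<hi)&(P[...,0]>x0)&(P[...,0]<x1)&(P[...,1]>y0)&(P[...,1]<y1)
        print(n,k,m.sum(),rect(P[m]) if m.sum()>5 else '', P[m].mean(0).round(4))
    # rack low white structures
    S=h[...,1]; m=(S<60)&(P[...,0]>.5)&(P[...,0]<.75)&(P[...,1]>-.3)&(P[...,1]<-.14)
    for lo,hi in((.004,.014),(.043,.055)):
        q=m&(P[...,2]>lo)&(P[...,2]<hi); print(n,'rack',lo,q.sum(),rect(P[q]))
im=np.load('top.npz')['im']; c1=im[190:290,230:330]; c2=im[140:270,350:490]
c1=cv2.resize(c1,(390,390),interpolation=2); c2=cv2.resize(c2,(410,390),interpolation=2)
cv2.imwrite('pics/crop1.png',np.hstack([c1,c2])[:,:,::-1])
# top height map of walls along rack y in top
im,d,P,h,M=colours('top')
for r in (185,195,205):
    print(r,[(c,*P[r,c].round(3)) for c in range(432,476,1)][::2])
E
python3 a.py
```

```text
top violet 346 (array([488.2, 318.2]), array([108. ,  20.6]), np.float32(0.293), np.float64(0.0935)) [0.4879 0.3179 0.0934]
top yellow 310 (array([ 633. , -113.9]), array([ 21. , 110.5]), np.float32(-0.167), np.float64(0.0934)) [ 0.6325 -0.1141  0.0933]
top orange 162 (array([604.8, -99.1]), array([333.5,  35.6]), np.float32(0.094), np.float64(0.1438)) [ 0.4588 -0.1124  0.1436]
top blue 460 (array([568.2, -76.7]), array([195.7,  31.9]), np.float32(0.399), np.float64(0.1187)) [ 0.5733 -0.0702  0.1189]
top rack 0.004 1452 (array([ 626.3, -219.5]), array([156.5, 247.2]), np.float32(-0.02), np.float64(0.0074))
top rack 0.043 161 (array([ 619.7, -187.2]), array([ 41.6, 128.4]), np.float32(-0.162), np.float64(0.0464))
scene violet 247 (array([486. , 315.3]), array([106.6,  24.8]), np.float32(0.287), np.float64(0.0932)) [0.4869 0.315  0.0932]
scene yellow 655 (array([ 629. , -116.2]), array([ 20.5, 112.5]), np.float32(-0.173), np.float64(0.0939)) [ 0.6326 -0.117   0.094 ]
scene orange 297 (array([ 457. , -117.2]), array([36.7, 29.7]), np.float32(0.304), np.float64(0.1444)) [ 0.4592 -0.1182 
[... 3942 characters left out ...]
p.float64(0.6), np.float64(-0.2), np.float64(0.038)), (456, np.float64(0.598), np.float64(-0.202), np.float64(0.048)), (458, np.float64(0.605), np.float64(-0.22), np.float64(0.009)), (460, np.float64(0.605), np.float64(-0.225), np.float64(0.013)), (462, np.float64(0.607), np.float64(-0.233), np.float64(0.004)), (464, np.float64(0.606), np.float64(-0.239), np.float64(0.005)), (466, np.float64(0.606), np.float64(-0.243), np.float64(0.009)), (468, np.float64(0.607), np.float64(-0.25), np.float64(0.004)), (470, np.float64(0.606), np.float64(-0.254), np.float64(0.009)), (472, np.float64(0.608), np.float64(-0.264), np.float64(-0.002)), (474, np.float64(0.608), np.float64(-0.269), np.float64(0.0))]
```

View pics/crop1.png

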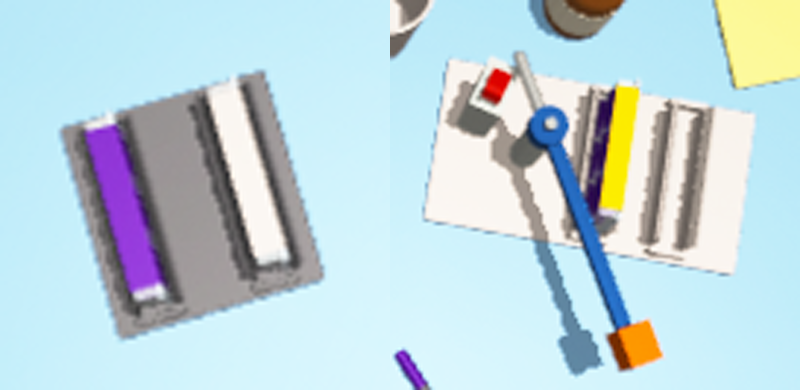

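The crop confirms it: violet tape in the left slot of the grey stand, white tape in the right slot. The rack's empty slot is to the right of the yellow tape. My estimates:
- **Plate:** (0.487, 0.317), yaw 0.29.
- **Slot:** (0.620, -0.188), yaw -0.167.
- **Pivot:** (0.644, -0.045).

Next I move to above the plate.

{"name": "move_arm", "arguments": {"commands": [{"offset": [0.048, 0, -0.01], "yaw": 0.1465}, {"offset": [0.048, 0, -0.01], "yaw": 0}, {"offset": [0.048, 0, -0.01], "yaw": 0}, {"offset": [0.048, 0, -0.01], "yaw": 0}, {"offset": [0.048, 0, -0.01], "yaw": 0}, {"offset": [0.016, -0.054, 0], "yaw": 0}, {"offset": [0.016, -0.054, 0], "yaw": 0}, {"offset": [0.016, -0.054, 0], "yaw": 0}, {"offset": [0.016, -0.054, 0], "yaw": 0}, {"offset": [0.016, -0.054, 0], "yaw": 0}, {"offset": [0.016, -0.054, 0], "yaw": 0}, {"offset": [0.016, -0.054, 0], "yaw": 0}, {"offset": [0.016, -0.054, 0], "yaw": 0}, {"offset": [0.016, -0.054, 0], "yaw": 0}, {"offset": [0.016, -0.054, 0], "yaw": 0}, {"offset": [0.016, -0.054, 0], "yaw": 0}, {"offset": [0.016, -0.054, 0], "yaw": 0}, {"offset": [0.016, -0.054, 0], "yaw": 0}, {"offset": [0.016, -0.054, 0], "yaw": 0}, {"offset": [0, 0, 0], "yaw": 0}], "hand": -0.1}}

```text
clock: 3.2
position: [0.4814, 0.2709, 0.2538]
ee_rot: [-3.138, -0.001, 0.298]
wrist_force: [-1.2, -1.3, 0.1]
opening: 0.554
```

{"name": "move_arm", "arguments": {"commands": [{"offset": [0.019, -0.042, 0], "yaw": 0.01}, {"offset": [0, 0, 0], "yaw": 0}, {"offset": [0, 0, 0.04], "yaw": 0}, {"offset": [0, 0, 0.04], "yaw": 0}, {"offset": [0, 0, 0.03], "yaw": 0}, {"offset": [0, 0, 0], "yaw": 0}, {"offset": [0, 0, 0], "yaw": 0}]}}

```text
clock: 4.08
position: [0.4901, 0.3101, 0.1451]
ee_rot: [-3.141, -0.002, 0.281]
wrist_force: [-0.1, 0.7, 0.2]
opening: 0.55
```

```bash
cat > b.py <<'E'
from h import *; import sys
im,d=snap(sys.argv[1]); r=list(map(int,sys.argv[3:7])); c=im[r[0]:r[1],r[2]:r[3]]
f=min(800/c.shape[1],600/c.shape[0]); cv2.imwrite('pics/'+sys.argv[2],cv2.resize(c,None,fx=f,fy=f,interpolation=2)[:,:,::-1])
s=readout.get_state(); print({k:np.round(s[k],4).tolist() for k in('clock','position','ee_rot','wrist_force','opening','qpos')})
E
python3 b.py scene grasp1.png 170 310 280 440
```

```text
{'clock': 4.125, 'position': [0.4902, 0.3105, 0.1454], 'ee_rot': [-3.141, -0.0027, 0.2811], 'wrist_force': [-0.2693, 0.6069, 0.2937], 'opening': 0.5486, 'qpos': [-0.5713, 0.597, -0.0647, 1.7794, 0.0531, 0.7641, -1.9528]}
```

View pics/grasp1.png

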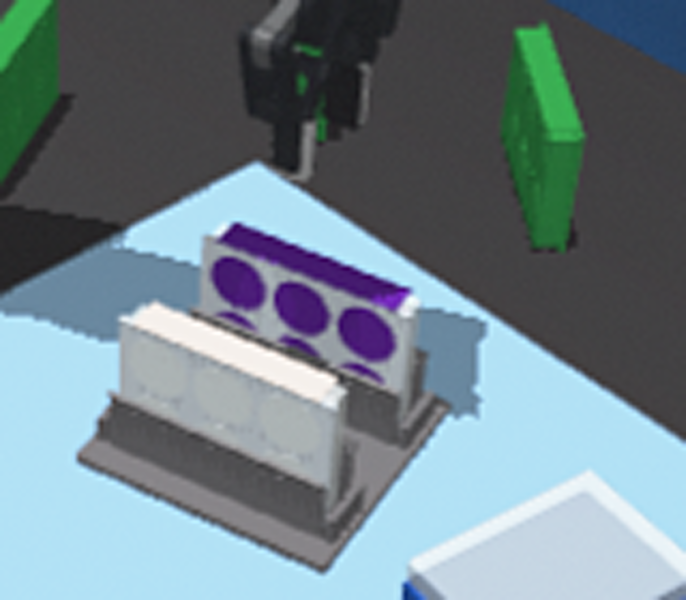

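The fingers hang over the middle of the violet tape, which starts at about (285, 262) in the crop. Next: a small correction, then down.

{"name": "move_arm", "arguments": {"commands": [{"offset": [-0.001, -0.0066, 0], "yaw": -0.0115}, {"offset": [0, 0, 0.02], "yaw": 0}, {"offset": [0, 0, 0], "yaw": 0}]}}

```text
clock: 4.5
position: [0.4854, 0.3166, 0.1236]
ee_rot: [3.141, 0.001, 0.292]
wrist_force: [-0.1, 1.0, 0.3]
opening: 0.544
```

{"name": "move_arm", "arguments": {"commands": [{"offset": [0.001, 0, 0.02], "yaw": 0}, {"offset": [0, 0, 0.02], "yaw": 0}, {"offset": [0, 0, 0.018], "yaw": 0}, {"offset": [0, 0, 0], "yaw": 0}]}}

```text
clock: 5.0
position: [0.4865, 0.3164, 0.065]
ee_rot: [3.141, 0.002, 0.291]
wrist_force: [0.1, -0.6, 0.1]
opening: 0.547
```

{"name": "move_arm", "arguments": {"commands": [{"offset": [0, 0, 0], "yaw": 0}, {"offset": [0, 0, 0], "yaw": 0}, {"offset": [0, 0, 0], "yaw": 0}, {"offset": [0, 0, 0], "yaw": 0}, {"offset": [0, 0, 0], "yaw": 0}, {"offset": [0, 0, 0], "yaw": 0}], "hand": 1}}

```text
clock: 5.75
position: [0.4874, 0.3169, 0.0661]
ee_rot: [-3.141, -0.0, 0.291]
wrist_force: [0.5, -0.8, 3.7]
opening: 0.002
```

The fingers shut completely with nothing between them, so I look.

```bash
python3 b.py scene grasp2.png 170 310 280 440
python3 - <<'E'
from h import *
im,d=snap('top'); c=im[190:290,200:330]; cv2.imwrite('pics/g2t.png',cv2.resize(c,None,fx=5,fy=5)[:,:,::-1])
E
python3 - <<'E'
import cv2,numpy as np
a=cv2.imread('pics/grasp2.png');b=cv2.imread('pics/g2t.png')
a=cv2.resize(a,(400,350));b=cv2.resize(b,(400,308));
cv2.imwrite('pics/g2.png',np.vstack([a,b])[:600] if 0 else np.hstack([a[:308],b]))
E
```

```text
{'clock': 5.8, 'position': [0.4874, 0.3169, 0.0661], 'ee_rot': [-3.1415, -0.0005, 0.2908], 'wrist_force': [-0.3852, -0.1148, 3.0215], 'opening': 0.0008, 'qpos': [-0.5876, 0.7123, -0.0585, 1.8303, 0.0677, 0.6004, -1.9677]}
```

View pics/g2.png

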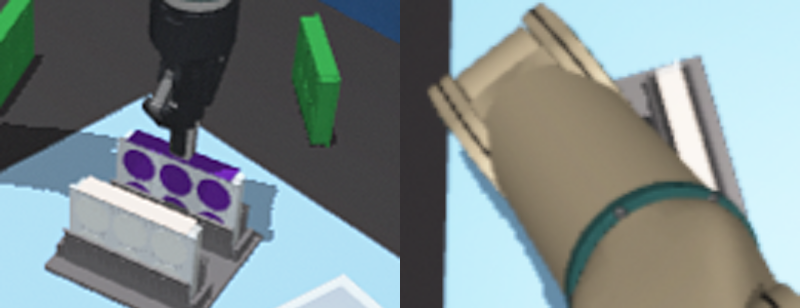

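The shut fingers show in front of the plate's near face at about (182, 150) in the left half. That puts the real fingertip off where the state says it is, so I measure it from depth.

Run:
```python
from meas import *
D=np.load('scene.npz'); im,d=D['im'],D['d']; P=cloud('scene',d)
c=cams.get_calibration('scene'); K=np.array(c['K']);E=np.array(c['extrinsics'])
p=E[:3,:3]@np.array([.4874,.3169,.0661])+E[:3,3]; print('TCP px row,col',-p[1]/-p[2]*K[1,1]+K[1,2],p[0]/-p[2]*K[0,0]+K[0,2], 'z',-p[2])
h=cv2.cvtColor(im,cv2.COLOR_RGB2HSV); S,V=h[...,1],h[...,2]
for r in range(215,246,3):
    print(r,[(cc,*(P[r,cc]*1000).round().astype(int).tolist(),int(S[r,cc]),int(V[r,cc])) for cc in range(346,372,4)])
m=(P[...,2]>.09)&(P[...,2]<.1)&(h[...,0]>128)&(h[...,0]<150)&(S>120)&(P[...,0]>.35)&(P[...,0]<.65)&(P[...,1]>.1)&(P[...,1]<.45)
print(m.sum(),rect(P[m]))
R=np.array([[np.cos(.29),np.sin(.29)],[-np.sin(.29),np.cos(.29)]])
f=(S<110)&(V<120)&(P[...,2]>.06)&(P[...,2]<.2)&(np.hypot(P[...,0]-.487,P[...,1]-.317)<.07)
for lo in np.arange(.06,.2,.01):
    q=f&(P[...,2]>=lo)&(P[...,2]<lo+.01)
    if q.sum(): w=(P[q][:,:2]-[.487,.317])@R.T; print(lo.round(3),q.sum(),(w.min(0)*1000).round(),(np.median(w,0)*1000).round(),(w.max(0)*1000).round())
```

```text
TCP px row,col 240.5023170145738 352.79032305848403 z 1.1637467214140438
215 [(346, 515, 260, 184, 33, 47), (350, 512, 275, 175, 30, 34), (354, 484, 318, 138, 38, 40), (358, 498, 315, 148, 35, 36), (362, 368, 476, -5, 8, 65), (366, 376, 483, -3, 4, 68), (370, 384, 490, -2, 11, 68)]
218 [(346, 507, 269, 167, 24, 32), (350, 509, 278, 164, 23, 34), (354, 497, 305, 144, 21, 36), (358, 501, 313, 142, 17, 60), (362, 384, 460, 2, 7, 69), (366, 387, 472, -2, 11, 69), (370, 393, 482, -4, 4, 66)]
221 [(346, 492, 285, 142, 88, 154), (350, 510, 278, 156, 39, 33), (354, 504, 297, 143, 30, 42), (358, 497, 318, 129, 28, 109), (362, 388, 456, -4, 32, 87), (366, 397, 462, -2, 8, 68), (370, 402, 472, -4, 8, 68)]
224 [(346, 373, 411, 0, 68, 253), (350, 487, 304, 121, 33, 39), (354, 495, 308, 124, 13, 58), (358, 496, 321, 118, 51, 125), (362, 399, 445, -2, 70, 248), (366, 406, 453, -2, 58, 109), (370, 415, 458, 1, 8, 67)]
227 [(346, 466, 314, 95, 208, 108), (350, 488, 303, 114, 27, 38), (354, 496, 308, 116, 10, 73), (358, 495, 322, 109, 59, 159), (362, 410, 433, 0, 69, 245), (366, 416, 443, -1, 70, 247)
[... 1186 characters left out ...]
 (354, 501, 308, 66, 201, 109), (358, 509, 312, 69, 50, 144), (362, 518, 316, 73, 199, 113), (366, 530, 316, 80, 196, 120), (370, 538, 320, 84, 54, 155)]
188 (array([486.7, 314.5]), array([107.1,  22.8]), np.float32(0.296), np.float64(0.0933))
0.09 6 [-55. -10.] [-2. -7.] [ 9. -1.]
0.1 29 [ -9. -16.] [  2. -11.] [11. -1.]
0.11 33 [-11. -17.] [  3. -13.] [10.  2.]
0.12 24 [ -9. -17.] [  5. -11.] [10. -0.]
0.13 23 [-11. -30.] [10.  1.] [12. 25.]
0.14 63 [-10. -35.] [ 10. -11.] [12. 39.]
0.15 50 [ -9. -46.] [ 10. -16.] [15. 41.]
0.16 87 [-10. -55.] [ 10. -14.] [16. 50.]
0.17 94 [-12. -62.] [ 10. -22.] [17. 54.]
0.18 116 [-13. -65.] [  9. -44.] [19. 52.]
0.19 98 [-20. -53.] [ 10. -18.] [19. 17.]
```

The shut fingertips sit at about z 0.095, on the plate's top edge, while the state says 0.066. I lift and check that z offset in free space.

{"name": "move_arm", "arguments": {"commands": [{"offset": [0, 0, -0.03], "yaw": 0}, {"offset": [0, 0, -0.03], "yaw": 0}, {"offset": [0, 0, 0], "yaw": 0}, {"offset": [0, 0, 0], "yaw": 0}]}}

```text
clock: 6.35
position: [0.4867, 0.3164, 0.1252]
ee_rot: [3.141, 0.001, 0.291]
wrist_force: [0.5, -0.2, -0.5]
opening: -0.002
```

```bash
python3 b.py scene g3.png 150 270 290 430
python3 - <<'E'
from meas import *
D=np.load('scene.npz'); im,d=D['im'],D['d']; P=cloud('scene',d)
p0=np.array(readout.get_state()['position'])
R=np.array([[np.cos(.29),np.sin(.29)],[-np.sin(.29),np.cos(.29)]])
f=(P[...,2]>.1)&(P[...,2]<.25)&(np.hypot(P[...,0]-p0[0],P[...,1]-p0[1])<.07)
for lo in np.arange(.1,.25,.008):
    q=f&(P[...,2]>=lo)&(P[...,2]<lo+.008)
    if q.sum(): w=(P[q][:,:2]-p0[:2])@R.T; print(lo.round(3),q.sum(),(w.min(0)*1000).round(),(np.median(w,0)*1000).round(),(w.max(0)*1000).round())
c=cams.get_calibration('scene'); K=np.array(c['K']);E=np.array(c['extrinsics'])
p=E[:3,:3]@p0+E[:3,3]; print('TCP px row,col',-p[1]/-p[2]*K[1,1]+K[1,2],p[0]/-p[2]*K[0,0]+K[0,2])
E
```

```text
{'clock': 6.4, 'position': [0.4865, 0.3163, 0.1248], 'ee_rot': [3.1409, 0.0018, 0.2909], 'wrist_force': [-1.316, 0.0183, -0.0366], 'opening': 0.0005, 'qpos': [-0.5825, 0.6269, -0.0658, 1.7921, 0.0581, 0.7264, -1.9593]}
0.148 9 [-12.  -9.] [ 1. -6.] [ 8. -4.]
0.156 27 [ -9. -14.] [ 5. -9.] [11.  7.]
0.164 36 [-13. -15.] [  5. -10.] [11.  5.]
0.172 31 [ -8. -16.] [  4. -10.] [10.  5.]
0.18 29 [ -8. -16.] [ 6. -8.] [10.  6.]
0.188 12 [  7. -13.] [10.  2.] [11. 11.]
0.196 58 [-11. -35.] [10. -8.] [13. 37.]
0.204 50 [-13. -41.] [ 10. -13.] [12. 40.]
0.212 51 [-11. -47.] [ 10. -17.] [16. 46.]
0.22 85 [-13. -52.] [ 10. -15.] [17. 51.]
0.228 77 [-11. -60.] [ 11. -17.] [17. 53.]
0.236 111 [-13. -63.] [  9. -38.] [16. 60.]
0.244 90 [-13. -66.] [  8. -41.] [20. 58.]
TCP px row,col 220.54982108636852 353.95402687075017
```

View pics/g3.png

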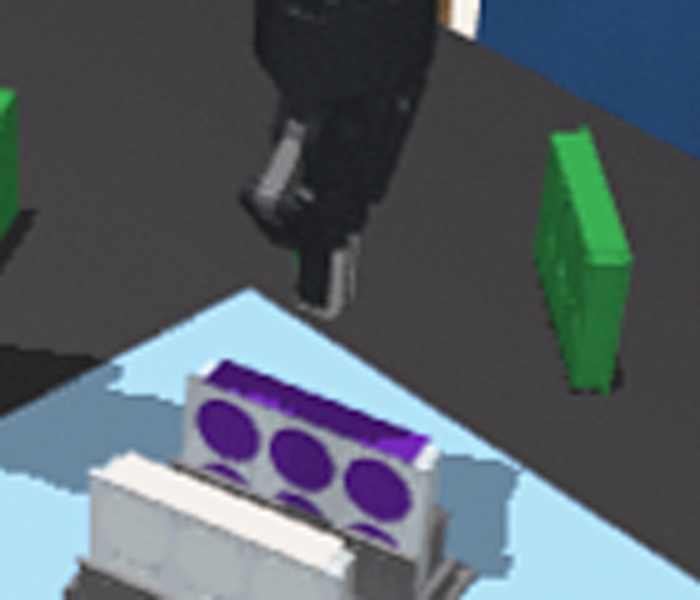

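Free-space check: tips at about z 0.152 against a state z of 0.125. So the real tips are about 27 mm higher than reported, and sideways they are centred. I reopen and go down to state z 0.037.

{"name": "move_arm", "arguments": {"commands": [{"offset": [0, 0, 0], "yaw": 0}, {"offset": [0, 0, 0], "yaw": 0}, {"offset": [0, 0, 0], "yaw": 0}, {"offset": [0, 0, 0], "yaw": 0}, {"offset": [0, 0, 0.02], "yaw": 0}, {"offset": [0, 0, 0.02], "yaw": 0}, {"offset": [0, 0, 0.02], "yaw": 0}, {"offset": [0, 0, 0], "yaw": 0}], "hand": -0.1}}

```text
clock: 7.4
position: [0.4862, 0.3161, 0.0646]
ee_rot: [3.141, 0.003, 0.291]
wrist_force: [-0.2, 0.5, -0.8]
opening: 0.557
```

{"name": "move_arm", "arguments": {"commands": [{"offset": [0, 0, 0.015], "yaw": 0}, {"offset": [0, 0, 0.012], "yaw": 0}, {"offset": [0, 0, 0], "yaw": 0}]}}

```text
clock: 7.78
position: [0.4865, 0.3163, 0.0378]
ee_rot: [3.141, 0.002, 0.291]
wrist_force: [-0.2, 0.2, 0.8]
opening: 0.549
```

{"name": "move_arm", "arguments": {"commands": [{"offset": [0, 0, 0], "yaw": 0}, {"offset": [0, 0, 0], "yaw": 0}, {"offset": [0, 0, 0], "yaw": 0}, {"offset": [0, 0, 0], "yaw": 0}, {"offset": [0, 0, 0], "yaw": 0}, {"offset": [0, 0, 0], "yaw": 0}], "hand": 1}}

```text
clock: 8.52
position: [0.4876, 0.317, 0.0393]
ee_rot: [-3.141, -0.001, 0.291]
wrist_force: [0.3, -0.3, 5.6]
opening: 0.224
```

Gripped, with opening 0.224, about 19 mm. Lifting.

{"name": "move_arm", "arguments": {"commands": [{"offset": [0, 0, -0.015], "yaw": 0}, {"offset": [0, 0, -0.025], "yaw": 0}, {"offset": [0, 0, -0.03], "yaw": 0}, {"offset": [0, 0, -0.03], "yaw": 0}, {"offset": [0, 0, -0.03], "yaw": 0}, {"offset": [0, 0, -0.03], "yaw": 0}, {"offset": [0, 0, -0.03], "yaw": 0}, {"offset": [0, 0, 0], "yaw": 0}]}}

```text
clock: 9.52
position: [0.4883, 0.3176, 0.2315]
ee_rot: [-3.14, -0.005, 0.291]
wrist_force: [0.9, 1.0, -1.5]
opening: 0.222
```

{"name": "move_arm", "arguments": {"commands": [{"offset": [-0.0015, 0.02, 0], "yaw": 0}, {"offset": [-0.0015, 0.045, 0], "yaw": 0}, {"offset": [-0.0015, 0.045, 0], "yaw": 0}, {"offset": [-0.0015, 0.045, 0], "yaw": 0}, {"offset": [-0.0015, 0.045, 0], "yaw": 0}, {"offset": [-0.0015, 0.045, 0], "yaw": 0}, {"offset": [-0.0015, 0.045, 0], "yaw": 0}, {"offset": [-0.0015, 0.045, 0], "yaw": 0}, {"offset": [-0.0015, 0.045, 0], "yaw": 0}, {"offset": [-0.0015, 0.045, 0], "yaw": 0}, {"offset": [-0.0015, 0.045, 0], "yaw": 0}, {"offset": [-0.0015, 0.045, 0], "yaw": 0}, {"offset": [0, 0.007, 0], "yaw": 0.146}, {"offset": [0, 0, 0], "yaw": 0.146}, {"offset": [0, 0, 0], "yaw": 0.146}, {"offset": [0, 0, 0], "yaw": 0.146}, {"offset": [0, 0, 0], "yaw": 0}, {"offset": [0, 0, 0], "yaw": 0}]}}

```text
clock: 11.78
position: [0.6186, -0.1891, 0.2279]
ee_rot: [3.141, 0.002, -0.167]
wrist_force: [-0.1, -0.3, -1.5]
opening: 0.224
```

```bash
cat > c.py <<'E'
from meas import *
import sys
s=readout.get_state(); p0=np.array(s['position']); print({k:np.round(s[k],4).tolist() for k in('clock','position','ee_rot','opening','qpos')})
for n in('top','scene'):
    snap(n,'%s_%s.png'%(n,sys.argv[1])); im,d,P,h,M=colours(n)
    m=M['violet']&(np.hypot(P[...,0]-p0[0],P[...,1]-p0[1])<.09)&(P[...,2]>float(sys.argv[2]))
    if m.sum()>5:
        zt=np.percentile(P[...,2][m],97); q=m&(P[...,2]>zt-.008); print(n,m.sum(),q.sum(),'ztop',zt,rect(P[q]))
        print(P[q].mean(0))
E
python3 c.py above .15
```

```text
{'clock': 11.775, 'position': [0.6186, -0.1891, 0.2279], 'ee_rot': [3.1414, 0.0019, -0.1667], 'opening': 0.2236, 'qpos': [0.1953, 0.6037, 0.0981, 1.4968, -0.0638, 1.0461, -1.4292]}
top 282 226 ztop 0.285697534058879 (array([ 620.7, -174.2]), array([ 45.1, 108.1]), np.float32(-0.07), np.float64(0.2819))
[ 0.59923917 -0.18316676  0.28339993]
scene 794 675 ztop 0.284761960635563 (array([ 626.8, -191.2]), array([20., 93.]), np.float32(-0.169), np.float64(0.283))
[ 0.63243702 -0.19158998  0.28349525]
```

View pics/scene_above.png

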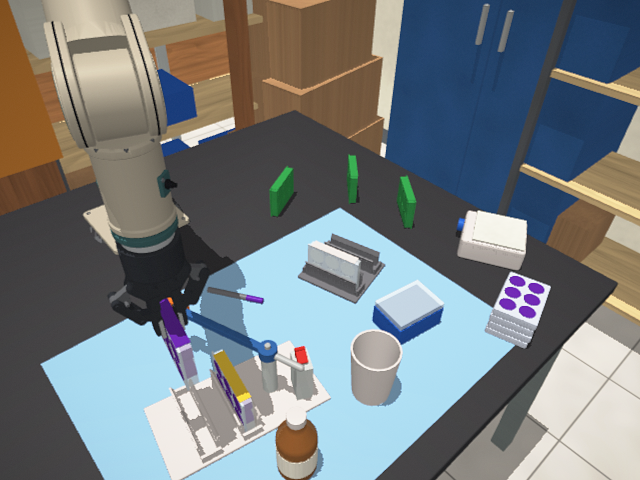

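The plate hangs squarely over the empty slot: tape at about (177, 335), slot at about (197, 425), yellow neighbour clear. The lateral estimates agree to 1–2 mm. Descending into the flare.

{"name": "move_arm", "arguments": {"commands": [{"offset": [0.0013, -0.0005, 0.02], "yaw": 0}, {"offset": [0, 0, 0.03], "yaw": 0}, {"offset": [0, 0, 0.03], "yaw": 0}, {"offset": [0, 0, 0.03], "yaw": 0}, {"offset": [0, 0, 0.02], "yaw": 0}, {"offset": [0, 0, 0.01], "yaw": 0}, {"offset": [0, 0, 0.01], "yaw": 0}, {"offset": [0, 0, 0], "yaw": 0}]}}

```text
clock: 12.88
position: [0.6208, -0.1881, 0.0785]
ee_rot: [-3.141, 0.001, -0.168]
wrist_force: [-0.1, -0.1, 0.1]
opening: 0.22
```

{"name": "move_arm", "arguments": {"commands": [{"offset": [0, 0, 0.008], "yaw": 0}, {"offset": [0, 0, 0.008], "yaw": 0}, {"offset": [0, 0, 0.008], "yaw": 0}, {"offset": [0, 0, 0], "yaw": 0}]}}

```text
clock: 13.38
position: [0.6203, -0.188, 0.0539]
ee_rot: [-3.141, 0.002, -0.168]
wrist_force: [-1.0, 0.5, 0.0]
opening: 0.222
```

{"name": "move_arm", "arguments": {"commands": [{"offset": [0, 0, 0.006], "yaw": 0}, {"offset": [0, 0, 0.005], "yaw": 0}, {"offset": [0, 0, 0.004], "yaw": 0}, {"offset": [0, 0, 0], "yaw": 0}]}}

```text
clock: 13.88
position: [0.621, -0.1883, 0.0397]
ee_rot: [3.142, 0.0, -0.168]
wrist_force: [-0.2, -0.5, -1.8]
opening: 0.223
```

```bash
python3 c.py in .06; python3 -c "
import cv2;a=cv2.imread('pics/scene_in.png')[300:480,130:340];cv2.imwrite('pics/in.png',cv2.resize(a,None,fx=3,fy=3))"
```

```text
{'clock': 13.875, 'position': [0.621, -0.1883, 0.0397], 'ee_rot': [3.1415, 0.0, -0.1679], 'opening': 0.2233, 'qpos': [0.2092, 0.8259, 0.0713, 1.6465, -0.0841, 0.6722, -1.4152]}
top 180 132 ztop 0.09903888010243515 (array([ 622. , -173.8]), array([ 42.3, 107. ]), np.float32(-0.001), np.float64(0.0938))
[ 0.59770255 -0.18080438  0.09820195]
scene 602 500 ztop 0.09679446092037991 (array([ 636.9, -189. ]), array([57.9, 68.6]), np.float32(-0.896), np.float64(0.0945))
[ 0.63877074 -0.19175609  0.09492516]
```

View pics/in.png

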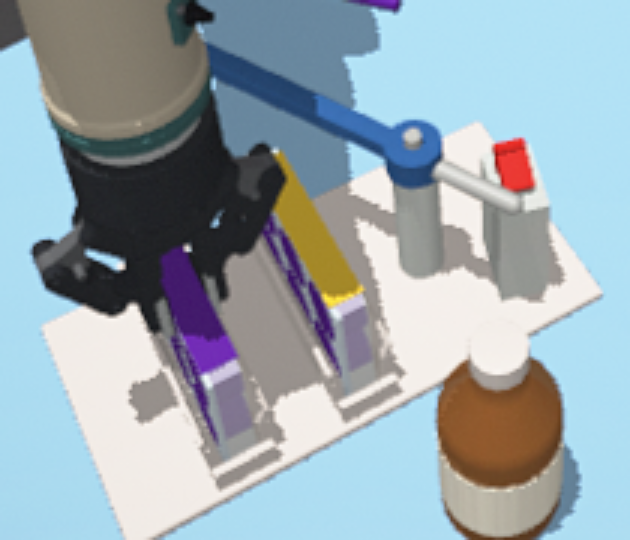

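The plate is inside the slot between the end lips (tape at about (200, 310) in the crop), with its top at about 94.5 mm. I lower the last 1–2 mm until it touches the floor.

{"name": "move_arm", "arguments": {"commands": [{"offset": [0, 0, 0.0015], "yaw": 0}, {"offset": [0, 0, 0.001], "yaw": 0}, {"offset": [0, 0, 0], "yaw": 0}]}}

```text
clock: 14.35
position: [0.6212, -0.1883, 0.0393]
ee_rot: [-3.141, -0.001, -0.168]
wrist_force: [-4.1, -0.0, 11.4]
opening: 0.227
```

It is on the floor of the slot (+11 N up, at the same state z as the grasp). I release and lift straight up.

{"name": "move_arm", "arguments": {"commands": [{"offset": [0, 0, 0], "yaw": 0}, {"offset": [0, 0, 0], "yaw": 0}, {"offset": [0, 0, 0], "yaw": 0}, {"offset": [0, 0, 0], "yaw": 0}, {"offset": [0, 0, -0.015], "yaw": 0}, {"offset": [0, 0, -0.02], "yaw": 0}, {"offset": [0, 0, -0.03], "yaw": 0}, {"offset": [0, 0, -0.04], "yaw": 0}, {"offset": [0, 0, -0.04], "yaw": 0}, {"offset": [0, 0, -0.03], "yaw": 0}, {"offset": [0, 0, 0], "yaw": 0}], "hand": -0.1}}

```text
clock: 15.72
position: [0.6232, -0.1889, 0.2171]
ee_rot: [3.141, -0.008, -0.168]
wrist_force: [0.5, -0.1, 1.1]
opening: 0.549
```

Next I shut the fingers and go behind the orange block, with tool x along the push direction.

{"name": "move_arm", "arguments": {"commands": [{"offset": [-0.02, -0.0093, 0], "yaw": 0}, {"offset": [-0.037, -0.0168, 0], "yaw": 0}, {"offset": [-0.037, -0.0168, 0], "yaw": 0}, {"offset": [-0.037, -0.0168, 0], "yaw": 0}, {"offset": [-0.037, -0.0168, 0], "yaw": 0}, {"offset": [-0.0354, -0.0168, 0], "yaw": 0}, {"offset": [0, 0, 0], "yaw": 0.148}, {"offset": [0, 0, 0], "yaw": 0.148}, {"offset": [0, 0, 0], "yaw": 0.148}, {"offset": [0, 0, 0], "yaw": 0.148}, {"offset": [0, 0, 0], "yaw": 0.148}, {"offset": [0, 0, 0], "yaw": 0.148}, {"offset": [0, 0, 0], "yaw": 0.148}, {"offset": [0, 0, 0], "yaw": 0.148}, {"offset": [0, 0, 0], "yaw": 0.148}, {"offset": [0, 0, 0], "yaw": 0}, {"offset": [0, 0, 0], "yaw": 0}], "hand": 1}}

```text
clock: 17.85
position: [0.4359, -0.0621, 0.2124]
ee_rot: [3.142, 0.0, -1.212]
wrist_force: [0.7, 0.1, 0.4]
opening: -0.003
```

```bash
python3 c.py out .06
python3 - <<'E'
from meas import *
for n in('top','scene'):
    im,d,P,h,M=colours(n)
    for nm,y0 in(('violet',-.188),):
        m=M['violet']&(np.abs(P[...,0]-.62)<.09)&(np.abs(P[...,1]+.188)<.03)&(P[...,2]>.085); print(n,'plate',m.sum(),rect(P[m]) if m.sum()>5 else '')
    m=M['yellow']&(np.abs(P[...,0]-.63)<.09)&(np.abs(P[...,1]+.115)<.03)&(P[...,2]>.085); print(n,'yellow',m.sum(),rect(P[m]) if m.sum()>5 else '')
    m=M['orange']&(np.abs(P[...,0]-.457)<.05)&(np.abs(P[...,1]+.115)<.04)&(P[...,2]>.14);print(n,'orange',m.sum(),rect(P[m]) if m.sum()>5 else '')
E
```

```text
{'clock': 17.85, 'position': [0.4359, -0.0621, 0.2124], 'ee_rot': [3.1416, 0.0002, -1.2119], 'opening': -0.0032, 'qpos': [-0.1946, 0.337, 0.3599, 2.0681, -0.1694, 0.7639, -2.5131]}
top plate 328 (array([ 622.8, -187.2]), array([ 21.8, 109.7]), np.float32(-0.171), np.float64(0.0928))
top yellow 311 (array([ 632.6, -114.3]), array([ 21.3, 110.3]), np.float32(-0.177), np.float64(0.0932))
top orange 0 
scene plate 736 (array([ 619.5, -189.7]), array([ 20.4, 112.1]), np.float32(-0.162), np.float64(0.094))
scene yellow 656 (array([ 629.4, -116.2]), array([ 20.5, 112.2]), np.float32(-0.166), np.float64(0.0938))
scene orange 248 (array([ 457.7, -116.9]), array([38. , 29.7]), np.float32(0.268), np.float64(0.1448))
```

View pics/scene_out.png

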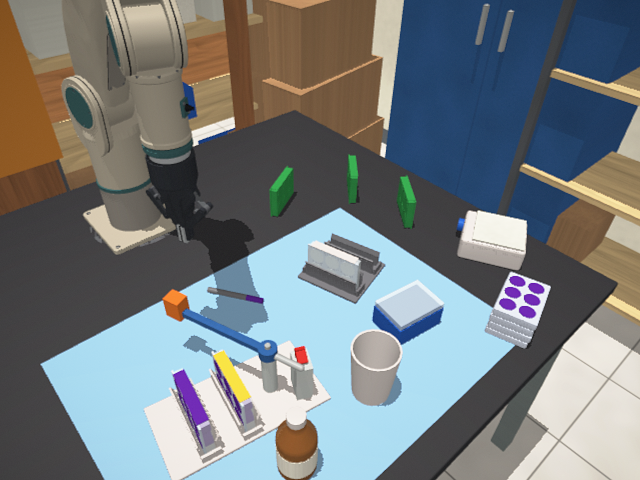

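The plate stands seated (tape at (193, 408), top at 93–94 mm) and its yellow neighbour has not moved. The block is at (175, 305) with the shut gripper above and behind it. Descending beside the block.

{"name": "move_arm", "arguments": {"commands": [{"offset": [0, 0, 0.03], "yaw": 0}, {"offset": [0, 0, 0.04], "yaw": 0}, {"offset": [0, 0, 0.03], "yaw": 0}, {"offset": [0, 0, 0.02], "yaw": 0}, {"offset": [0, 0, 0.011], "yaw": 0}, {"offset": [0, 0, 0], "yaw": 0}, {"offset": [0, 0, 0], "yaw": 0}]}}

```text
clock: 18.82
position: [0.4367, -0.0624, 0.0819]
ee_rot: [-3.14, -0.001, -1.214]
wrist_force: [-0.8, -0.7, -0.2]
opening: 0.006
```

{"name": "move_arm", "arguments": {"commands": [{"offset": [0.01, 0, 0], "yaw": 0}, {"offset": [0.01, 0, 0], "yaw": 0}, {"offset": [0.006, 0, 0], "yaw": 0}, {"offset": [0.004, 0, 0], "yaw": 0}, {"offset": [0, 0, 0], "yaw": 0}]}}

```text
clock: 19.45
position: [0.4466, -0.0906, 0.0813]
ee_rot: [-3.142, 0.0, -1.215]
wrist_force: [-0.3, 0.1, 0.3]
opening: -0.003
```

Positioned at (-26, +201) mm from the hinge in tool axes, as planned. Now the arc, in rows of 0.07 rad.

{"name": "move_arm", "arguments": {"commands": [{"offset": [0.014, 0.0013, 0], "yaw": -0.089}, {"offset": [0.014, 0.0013, 0], "yaw": -0.089}, {"offset": [0.014, 0.0013, 0], "yaw": -0.089}, {"offset": [0.014, 0.0013, 0], "yaw": -0.089}, {"offset": [0, 0, 0], "yaw": 0}]}}

```text
clock: 20.08
position: [0.4657, -0.1424, 0.081]
ee_rot: [3.141, 0.002, -0.936]
wrist_force: [-3.3, 1.6, 1.5]
opening: 0.001
```

Contact with about 3.7 N, on track. Continuing.

{"name": "move_arm", "arguments": {"commands": [{"offset": [0.014, 0.0013, 0], "yaw": -0.089}, {"offset": [0.014, 0.0013, 0], "yaw": -0.089}, {"offset": [0.014, 0.0013, 0], "yaw": -0.089}, {"offset": [0.014, 0.0013, 0], "yaw": -0.089}, {"offset": [0.014, 0.0013, 0], "yaw": -0.089}, {"offset": [0, 0, 0], "yaw": 0}]}}

```text
clock: 20.82
position: [0.5092, -0.1966, 0.0807]
ee_rot: [3.14, 0.003, -0.587]
wrist_force: [-5.0, 1.3, 1.6]
opening: -0.005
```

{"name": "move_arm", "arguments": {"commands": [{"offset": [0.014, 0.0013, 0], "yaw": -0.089}, {"offset": [0.014, 0.0013, 0], "yaw": -0.089}, {"offset": [0.014, 0.0013, 0], "yaw": -0.089}, {"offset": [0.014, 0.0013, 0], "yaw": -0.089}, {"offset": [0.014, 0.0013, 0], "yaw": -0.089}, {"offset": [0, 0, 0], "yaw": 0}]}}

```text
clock: 21.58
position: [0.5691, -0.2329, 0.0806]
ee_rot: [3.141, 0.003, -0.238]
wrist_force: [-6.1, -2.0, 1.3]
opening: -0.003
```

{"name": "move_arm", "arguments": {"commands": [{"offset": [0.014, 0.0013, 0], "yaw": -0.089}, {"offset": [0.003, 0, 0], "yaw": 0}, {"offset": [0, 0, 0], "yaw": 0}, {"offset": [0, 0, 0], "yaw": 0}]}}

```text
clock: 22.08
position: [0.5845, -0.2378, 0.0807]
ee_rot: [3.141, 0.004, -0.169]
wrist_force: [-5.0, -1.5, -1.0]
opening: -0.001
```

```bash
cat > e.py <<'E'
from meas import *
s=readout.get_state(); print({k:np.round(s[k],4).tolist() for k in('clock','position','ee_rot','wrist_force')})
for n in('top','scene'):
    snap(n,n+'_end.png'); im,d,P,h,M=colours(n)
    m=M['blue']&(P[...,2]>.112)&(P[...,2]<.127)&(np.abs(P[...,0]-.63)<.12)&(P[...,1]>-.24)&(P[...,1]<-.075)
    x,y=P[m][:,0],P[m][:,1]
    if m.sum()>10:
        k=cv2.fitLine(np.c_[x,y].astype(np.float32),cv2.DIST_HUBER,0,.001,.001).ravel(); u=k[:2]*-np.sign(k[1]); a=np.arctan2(u[1],u[0]); print(n,m.sum(),'arm angle',a,'theta vs rack yaw -.167:',a+1.738+1.05, 'line at pivot y: x=',k[2]+(-.045-k[3])*k[0]/k[1])
    o=M['orange']&(P[...,2]>.14)&(P[...,2]<.15)&(np.abs(P[...,0]-.6)<.12)&(np.abs(P[...,1]+.23)<.08); print(n,'orange',o.sum(),rect(P[o]) if o.sum()>5 else '')
    for kk,yc in(('violet',-.188),('yellow',-.115)):
        q=M[kk]&(np.abs(P[...,0]-.625)<.09)&(np.abs(P[...,1]-yc)<.03)&(P[...,2]>.085)&(P[...,2]<.1); print(n,kk,q.sum(),rect(P[q]) if q.sum()>5 else '')
E
python3 e.py
```

```text
{'clock': 22.075, 'position': [0.5845, -0.2378, 0.0807], 'ee_rot': [3.1406, 0.0043, -0.1691], 'wrist_force': [-5.0095, -1.5041, -0.9978]}
top 261 arm angle -1.7483723 theta vs rack yaw -.167: 1.0396277 line at pivot y: x= 0.64375603
top orange 13 (array([ 621.7, -231.8]), array([ 5.7, 11.5]), np.float32(-1.535), np.float64(0.1447))
top violet 275 (array([ 622.3, -187. ]), array([ 22. , 107.9]), np.float32(-0.167), np.float64(0.0929))
top yellow 259 (array([ 632.8, -113.9]), array([ 20.6, 108.5]), np.float32(-0.167), np.float64(0.0931))
scene 866 arm angle -1.7591728 theta vs rack yaw -.167: 1.0288272 line at pivot y: x= 0.64800346
scene orange 400 (array([ 606.9, -244.1]), array([32.6, 33.1]), np.float32(-0.179), np.float64(0.145))
scene violet 578 (array([ 620.8, -190.3]), array([ 20.4, 109.4]), np.float32(-0.153), np.float64(0.0939))
scene yellow 511 (array([ 628.7, -116.2]), array([ 20., 113.]), np.float32(-0.162), np.float64(0.094))
```

View pics/scene_end.png

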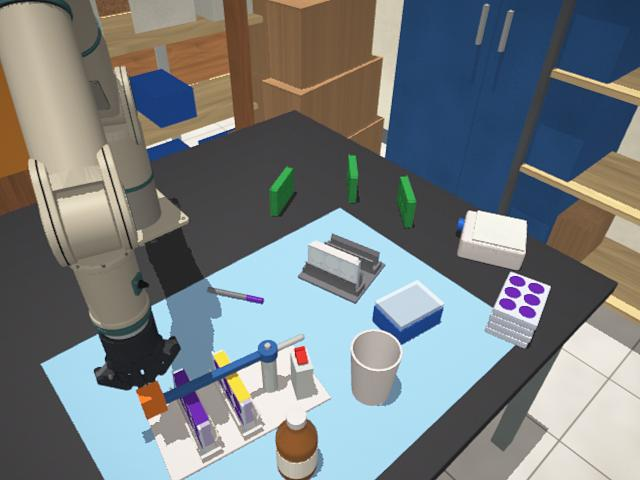

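The arm lies over both plates with the block at (152, 400), and the tail is past the pawl. The angle is about 1.03 and the force is only the spring's 5 N, so the stop is not reached yet. Pushing on in small steps.

{"name": "move_arm", "arguments": {"commands": [{"offset": [0.003, 0, 0], "yaw": 0}, {"offset": [0.002, 0, 0], "yaw": 0}, {"offset": [0, 0, 0], "yaw": 0}]}}

```text
clock: 22.55
position: [0.5865, -0.2382, 0.0806]
ee_rot: [3.141, 0.01, -0.169]
wrist_force: [-11.8, -0.7, 5.3]
opening: 0.002
```

The block moved only 2 mm of the 5 mm commanded and the force rose from 5 to 12 N, so it is on the stop. I add a little margin, hold and check.

{"name": "move_arm", "arguments": {"commands": [{"offset": [0.0015, 0, 0], "yaw": 0}, {"offset": [0, 0, 0], "yaw": 0}, {"offset": [0, 0, 0], "yaw": 0}, {"offset": [0, 0, 0], "yaw": 0}, {"offset": [0, 0, 0], "yaw": 0}, {"offset": [0, 0, 0], "yaw": 0}, {"offset": [0, 0, 0], "yaw": 0}]}}

```text
clock: 23.42
position: [0.5863, -0.2382, 0.0806]
ee_rot: [3.141, 0.013, -0.17]
wrist_force: [-16.0, -0.6, 6.9]
opening: -0.002
```

```bash
python3 e.py
```

```text
{'clock': 23.425, 'position': [0.5863, -0.2382, 0.0806], 'ee_rot': [3.1409, 0.0129, -0.1696], 'wrist_force': [-16.0341, -0.6048, 6.8565]}
top 261 arm angle -1.7391409 theta vs rack yaw -.167: 1.0488591 line at pivot y: x= 0.6438879
top orange 8 (array([ 624.4, -231. ]), array([ 4.6, 11. ]), np.float32(-1.251), np.float64(0.144))
top violet 274 (array([ 623.1, -186.6]), array([ 22.6, 110.2]), np.float32(-0.17), np.float64(0.0929))
top yellow 260 (array([ 632.7, -113.9]), array([ 21.2, 110.1]), np.float32(-0.171), np.float64(0.0934))
scene 878 arm angle -1.7399617 theta vs rack yaw -.167: 1.0480382 line at pivot y: x= 0.64712125
scene orange 405 (array([ 609.4, -244.6]), array([33. , 32.9]), np.float32(1.414), np.float64(0.145))
scene violet 567 (array([ 620.7, -189.7]), array([ 20.3, 111.1]), np.float32(-0.168), np.float64(0.094))
scene yellow 509 (array([ 630.2, -116.4]), array([ 20.2, 111.7]), np.float32(-0.163), np.float64(0.0939))
```

Both cameras now read 1.048–1.049 rad. The push holds steady at 16 N and the plates are in place.

```bash
python3 -c "
from workcell import robot; print(robot.job_done())"
```

```text
the job is handed in; nothing more can be done
None
```

The violet-taped plate is standing in the empty slot of the clamp rack. The clamp arm is over the plates on its stop, and the gripper is still pressing the orange block. I handed the job in at about 23.5 s; it gives no verdict.

- **Plate:** I lowered it to the floor of the slot, felt contact (11 N), then let go. In both cameras its top edge is at 93–94 mm, as expected when seated.
- **Clamp arm:** Both cameras put it at about 1.048 rad (stop 1.05). The push held steady at about 16 N, well above the 5 N spring. I judged the click passed from the arm angle and did not check the pawl itself.
- **Other things:** The yellow-taped plate measured the same before and after. In the last picture viewed, nothing else looked moved.

**Failed first grasp:** The fingers closed on air just above the plate, resting lightly on its top edge (about 4 N). The real fingertips were about 27 mm higher than the reported position, so I corrected for that and the second grasp held.

**Camera disagreement:** The two cameras differed by 2–3 mm sideways throughout, which stayed within the slot's clearance.

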